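# Weigh up the beeswax blocks

## Task

Weigh up the beeswax: if a check weight has been left on the scale's pan, stand it on the wooden coaster, set the blue tub centred on the pan, and put every stray wax block from bench and pan into the aluminium tray. When all that is ready, tip the tray over the tub so that all the blocks slide in, and let the full tub stand on the pan, centred and untouched, until it is still. Then (the tray may go back before or after) stand the tray level on its cork mat and the full tub on its green mat, both centred, without disturbing anything else on the bench or ever tipping the tub over.

Things in the scene. Friction and masses are not known exactly. Their poses are not given: they have to be found in the camera images.
- tray: aluminium tray 180 (x) x 150 (y) mm, 0.3 kg, floor 4 mm; walls 30 mm high at back (-x) and sides, open lip at +x. Wooden handle bar along y from side to side at x = -20 mm, 14 mm thick (x), 26 mm high, its centre 95 mm above the underside. Origin: centre of underside. Starts on its cork mat, lip roughly towards the robot. Smooth: blocks slide off the lip when tipped 25 to 45 degrees
- tray_mat: cork mat 210 x 180 mm, 4 mm thick, fixed: the tray's place (to the left or the right). Origin under its centre
- tub: blue open tub 150 (x) x 170 (y) mm, about 0.22 kg, rim 60 mm above its underside, walls 6 mm, floor 5 mm; in the middle of its -x wall an upright grip tab, 50 mm wide (y), 12 mm thick (x), centred at x = -69 mm, rising to 105 mm. Origin: centre of underside. Starts empty on its green mat, tab roughly towards the robot
- tub_mat: green painted mat 190 x 210 mm, 4 mm thick, fixed: the tub's place (to the left or the right). Origin under its centre
- pan_top (a point): centre of the upper face of the scale's pan (small red dot): a flat steel plate 170 x 170 mm, 52 mm above the bench when empty, on a grey scale body 145 x 145 mm; it is sprung and sinks about 1 mm per 50 g, 15 mm at most. Its x and y axes run along the pan's edges
- weight: brass check weight, 52 mm across, 40 mm tall body, with a 28 mm knob on top from 54 to 78 mm above its underside, 0.4 kg; origin in the centre of its underside. Sometimes left standing on the pan; otherwise absent
- coaster: round dark wooden coaster, 90 mm across, 6 mm thick, fixed on the bench: the check weight's place. Origin under its centre
- wax1: amber-yellow beeswax block, 60 x 34 x 24 mm (long along its x, 34 mm along its y), 45 g; origin in the centre of its underside. It lies in the tray at the start
- wax2: amber-yellow beeswax block, 60 x 34 x 24 mm (long along its x, 34 mm along its y), 45 g; origin in the centre of its underside. It lies in the tray at the start
- wax3: amber-yellow beeswax block, 60 x 34 x 24 mm (long along its x, 34 mm along its y), 45 g; origin in the centre of its underside. A stray: when present it lies on the bench between robot and scale
- wax4: amber-yellow beeswax block, 60 x 34 x 24 mm (long along its x, 34 mm along its y), 45 g; origin in the centre of its underside. A stray: when present it lies on the bench between robot and scale
- wax5: amber-yellow beeswax block, 60 x 34 x 24 mm (long along its x, 34 mm along its y), 45 g; origin in the centre of its underside. A stray: when present it lies on the bench between robot and scale
- wax6: amber-yellow beeswax block, 60 x 34 x 24 mm (long along its x, 34 mm along its y), 45 g; origin in the centre of its underside. A stray: when present it lies on the scale's pan at the start
- spool: thread spool, white thread on pale wood, 52 mm across, 60 mm tall, standing on the bench; origin under its centre. A bystander
- dye: amber glass bottle, 60 mm across, 140 mm tall, at the far edge; origin under its centre. A bystander
- rivets: clear jar with a steel lid, 72 mm across, 90 mm tall; origin under its centre. A bystander
- mallet: mallet lying flat, 240 mm long, pale wooden handle, dark wooden head; origin under its middle. A bystander
- awl: awl lying flat, 180 mm long, wooden handle; origin under its middle. A bystander
- brushcup: open steel cup, 80 mm across, 100 mm tall; origin under its centre. A bystander
Mind the look-alikes: they are no part of the job. Of the things like the coaster, leave any that is white; of the rest the smaller one is meant.

How it is judged (in metres and radians):
On the way, in this order (a step that is already met when the one before it is completed fails the run):
1. the check weight, if there is one, stands on the coaster; the tub stands released and centred on the pan (within 22 mm); every wax block present lies in the level tray (horizontal distance between weight and coaster below 0.025 m and angle between each of weight, tub, tray's own z axis and vertical below 0.12 rad and height (world z) of weight below 0.02 m and horizontal distance between tub and pan_top below 0.022 m and z of tub in the frame of pan_top below 0.008 m and contact force between the fingers and tub below 0.05 N and linear speed of tub below 0.03 m/s and x of wax1 in the frame of tray between -0.095 and 0.095 m and y of wax1 in the frame of tray between -0.078 and 0.078 m and z of wax1 in the frame of tray between -0.01 and 0.08 m and x of wax2 in the frame of tray between -0.095 and 0.095 m and y of wax2 in the frame of tray between -0.078 and 0.078 m and z of wax2 in the frame of tray between -0.01 and 0.08 m and x of wax3 in the frame of tray between -0.095 and 0.095 m and y of wax3 in the frame of tray between -0.078 and 0.078 m and z of wax3 in the frame of tray between -0.01 and 0.08 m and x of wax4 in the frame of tray between -0.095 and 0.095 m and y of wax4 in the frame of tray between -0.078 and 0.078 m and z of wax4 in the frame of tray between -0.01 and 0.08 m and x of wax5 in the frame of tray between -0.095 and 0.095 m and y of wax5 in the frame of tray between -0.078 and 0.078 m and z of wax5 in the frame of tray between -0.01 and 0.08 m and x of wax6 in the frame of tray between -0.095 and 0.095 m and y of wax6 in the frame of tray between -0.078 and 0.078 m and z of wax6 in the frame of tray between -0.01 and 0.08 m), for 0.2 s.
2. the tray is lifted and tipped (by 20 degrees or more) while the tub stands on the pan (angle between tray's own z axis and vertical above 0.35 rad and height (world z) of tray above 0.08 m and horizontal distance between tub and pan_top below 0.06 m and z of tub in the frame of pan_top below 0.012 m), for 0.1 s.
3. every wax block lies in the tub, which stands released, still and centred on the pan (within 22 mm) (horizontal distance between tub and pan_top below 0.022 m and angle between tub's own z axis and vertical below 0.12 rad and z of tub in the frame of pan_top below 0.008 m and contact force between the fingers and tub below 0.05 N and linear speed of each of tub, wax1, wax2, wax3, wax4, wax5, wax6 below 0.03 m/s and x of wax1 in the frame of tub between -0.075 and 0.075 m and y of wax1 in the frame of tub between -0.085 and 0.085 m and z of wax1 in the frame of tub between -0.01 and 0.08 m and x of wax2 in the frame of tub between -0.075 and 0.075 m and y of wax2 in the frame of tub between -0.085 and 0.085 m and z of wax2 in the frame of tub between -0.01 and 0.08 m and x of wax3 in the frame of tub between -0.075 and 0.075 m and y of wax3 in the frame of tub between -0.085 and 0.085 m and z of wax3 in the frame of tub between -0.01 and 0.08 m and x of wax4 in the frame of tub between -0.075 and 0.075 m and y of wax4 in the frame of tub between -0.085 and 0.085 m and z of wax4 in the frame of tub between -0.01 and 0.08 m and x of wax5 in the frame of tub between -0.075 and 0.075 m and y of wax5 in the frame of tub between -0.085 and 0.085 m and z of wax5 in the frame of tub between -0.01 and 0.08 m and x of wax6 in the frame of tub between -0.075 and 0.075 m and y of wax6 in the frame of tub between -0.085 and 0.085 m and z of wax6 in the frame of tub between -0.01 and 0.08 m), for 0.5 s.
At the end, for the whole second after the job is handed in: Every wax block present lies in the tub; the tub stands upright on its green mat within 30 mm of its centre; the tray stands level on its cork mat within 30 mm of its centre; the check weight, if present, stands upright on the coaster within 25 mm of its centre; all at rest (x of wax1 in the frame of tub between -0.075 and 0.075 m and y of wax1 in the frame of tub between -0.085 and 0.085 m and z of wax1 in the frame of tub between -0.01 and 0.08 m and x of wax2 in the frame of tub between -0.075 and 0.075 m and y of wax2 in the frame of tub between -0.085 and 0.085 m and z of wax2 in the frame of tub between -0.01 and 0.08 m and x of wax3 in the frame of tub between -0.075 and 0.075 m and y of wax3 in the frame of tub between -0.085 and 0.085 m and z of wax3 in the frame of tub between -0.01 and 0.08 m and x of wax4 in the frame of tub between -0.075 and 0.075 m and y of wax4 in the frame of tub between -0.085 and 0.085 m and z of wax4 in the frame of tub between -0.01 and 0.08 m and x of wax5 in the frame of tub between -0.075 and 0.075 m and y of wax5 in the frame of tub between -0.085 and 0.085 m and z of wax5 in the frame of tub between -0.01 and 0.08 m and x of wax6 in the frame of tub between -0.075 and 0.075 m and y of wax6 in the frame of tub between -0.085 and 0.085 m and z of wax6 in the frame of tub between -0.01 and 0.08 m and linear speed of each of wax1, wax2, wax3, wax4, wax5, wax6, tub, tray below 0.03 m/s and horizontal distance between tub and tub_mat below 0.03 m and angle between each of tub, tray, weight's own z axis and vertical below 0.12 rad and height (world z) of each of tub, tray below 0.012 m and horizontal distance between tray and tray_mat below 0.03 m and horizontal distance between weight and coaster below 0.025 m and height (world z) of weight below 0.02 m); the robot touches nothing.
It fails at once if a bystander (spool, bottle, jar, mallet, awl or cup) is moved by more than 30 mm (distance of any of spool, dye, rivets, mallet, awl, brushcup from where it was at the start of the episode above 0.03 m).
It fails at once if the tub is tipped over (more than 50 degrees) (angle between tub's own z axis and vertical above 0.87 rad).
Of wax3, wax4, wax5 only 1 to 3 are there at a start; the rules pass over those that are not, and their reading is None.
Of weight, wax6 only 1 to 2 are there at a start; the rules pass over those that are not, and their reading is None.
At some moment in a run one of tub, wax3, wax4, wax5 may be knocked a few centimetres aside while the robot is not near it.
It also fails if it takes over 210 s, if anything falls off the work surface, if the arm or the gripper's body presses on something with over 40 N, if the wrist force passes 120 N, or if a joint passes its speed limit or range.

## Robot

A 6-joint arm with a two-finger parallel gripper is mounted at the origin on the work surface. World frame = base frame: x ahead of the robot, y to its left, z up, the work surface at z = 0. Lengths are in mm, angles in rad, forces in N, time in s.
With the tool pointing down it reaches from about 350 to 875 mm from the base axis. Payload 4.2 kg.
Tool frame: the origin (TCP) lies on the mounting face of the last link; the fingertips stand 173 mm ahead of it and the grasp point (between the pads) lies 155 mm ahead of it; z points along the fingers, y is the line along which they close (so a half turn about z gives the same grasp; the last joint's range is limited). The gripper opens to 85 mm and grips with 20 to 120 N. Pads are 22 mm wide; open, the fingers measure 114 mm over their backs; the gripper's body (76 mm by 85 mm) begins 54 mm behind the grasp point. The pads swing forward as they close: fully open they stand 13 mm farther back than shut.
Start: joints at [-1.022, 0.385, 0.008, 0, -1.194, -0.259], TCP at [178.617, -598.912, 404.712] pointing down, gripper open.
Joint ranges: [-3.14, 3.14], [-1.21, 2.06], [-1.07, 1.41], [-3.16, 2.05], [-2.99, -0.16], [-3.1, 3.1]. Speed limits (rad/s): [2.79, 2.79, 3.14, 3.14, 3.14, 3.14].

## Interface

Orientations are given as a unit quaternion [x, y, z, w].
In Python, from bench import arm gives the robot as it stands. The module is installed in compiled form; this text tells all that it offers.
- The arm moves only by the tool move_arm, never from a script. Its arguments are lists of equal length, an entry for each row: "fingers": the finger opening in mm, from 0 to 85.4; "travel": the shift along the tool's x, y, z in mm, a list of three; "dr": the turn, a rotation vector about the tool's x, y, z in rad, a list of three. A call has 1 to 10 rows; each row is the pose to reach, as a shift and turn from the pose commanded when the call began, along the tool's axes at that moment; what a row does not reach only later rows make up. A row lasts 1/10 s, in which the tool goes at most 50 mm and 8.59 degrees, less where a joint would pass 70% of its speed; a pose out of reach is approached as far as the arm can. A call with a gripper value outside its range is refused whole. The fingers move at their own pace and stop on an object; the grip force is fixed at half the most. Time passes only in rows, so rows that repeat a pose let the fingers close. It gives the time, the measured TCP pose, the force, the opening and the grip force at its end, in the units of the state.
- arm.read_state(): the state, without advancing time (a new reading comes with each control period).
- arm.get_image(name): name is "scene" or "top" or "wrist"; returns the picture (420x560x3 uint8, red, green, blue); there is no depth.
- arm.camera_model(name): a dict with "intrinsics" (3x3 intrinsics, pixels), "k1" (the pictures are not rectified: a ray, as slopes to the right and down, at radius r is drawn at 1 + k1 r^2 times it, then the intrinsics apply), "pose" (4x4, takes a point from camera to world coordinates). Camera axes: x right, y up, looking along -z (the intrinsics and any distortion apply to the point x, -y, -z); pixel columns grow to the right and rows downward; lengths in mm; the calibration is good to about 2 mm. A picture is of the moment at which its call begins: read the wrist's pose just before it. camera_model takes no time and is no camera call; for the wrist camera it gives the pose at the moment of the call.
- arm.job_done(): hands the job in; it is judged then, once.
The state is a dict: "clock": time; "joints": joint angles; "joint_vel": joint speeds; "joint_efforts": joint torques, N m; "position": TCP position; "ee_rot": TCP orientation; "contact_force": force on the tool from outside, world axes, zero at the start; "wrist_torque": the same for the moment, N m; "gripper_width": finger opening in mm; "grasp_force": force on a finger pad.
Only numpy, scipy, OpenCV 4.12 (cv2) and the standard library are available. Lean on these libraries where they do the work, as an engineer would, in place of code of your own. Each camera call takes 0.05 s, during which the arm holds its last target. There are 200 camera calls.

## Working session

There is one attempt and no reset: what is moved stays moved. The work goes in short steps, Python scripts to look and compute and a tool call to move; the robot and the scene stay as the last step left them, time stands still between calls to the robot, and variables do not carry over. Pictures are saved under pics/ and viewed, at most 14 in all, crops included, and the job is handed in when it is done.

Besides the shell and the picture viewer there is one more tool, called by a JSON object that holds its "method" and its "body". move_arm: Moves the arm, as the interface text tells. Its arguments: {"type":"object","properties":{"fingers":{"type":"array","items":{"type":"number"}},"travel":{"type":"array","items":{"type":"array","items":{"type":"number"}}},"dr":{"type":"array","items":{"type":"array","items":{"type":"number"}}}},"required":["fingers","travel","dr"]}

```bash
mkdir -p pics; cat > h.py <<'E'
import numpy as np, cv2
from scipy.spatial.transform import Rotation as R
from bench import arm
def snap(n,f):
    m=arm.camera_model(n); im=arm.get_image(n); cv2.imwrite('pics/'+f+'.png',cv2.cvtColor(im,cv2.COLOR_RGB2BGR)); 
    np.savez('pics/'+f+'.npz',K=m['intrinsics'],k1=m['k1'],P=m['pose'],im=im); return im
def load(f):
    d=np.load('pics/'+f+'.npz'); return d['im'],d['K'],float(d['k1']),d['P']
def p2w(f,uv,z):
    im,K,k1,P=load(f); uv=np.atleast_2d(np.array(uv,float))
    d=np.c_[(uv[:,0]-K[0,2])/K[0,0],(uv[:,1]-K[1,2])/K[1,1]]
    s=d.copy()
    for _ in range(20): s=d/(1+k1*(s**2).sum(1,keepdims=True))
    ray=np.c_[s[:,0],-s[:,1],-np.ones(len(s))]@P[:3,:3].T
    o=P[:3,3]; t=(z-o[2])/ray[:,2]; return (o+ray*t[:,None]).round(1)
def w2p(f,X):
    im,K,k1,P=load(f); X=np.atleast_2d(np.array(X,float)); c=(X-P[:3,3])@P[:3,:3]
    s=np.c_[c[:,0]/-c[:,2],-c[:,1]/-c[:,2]]; s=s*(1+k1*(s**2).sum(1,keepdims=True))
    return np.c_[s[:,0]*K[0,0]+K[0,2],s[:,1]*K[1,1]+K[1,2]].round(1)
def tool():
    s=arm.read_state(); p=np.array(s['position']); r=R.from_quat(s['ee_rot']); return p,r,s
E
python3 - <<'E'
from h import *
for n in ('top','scene'):
    snap(n,n+'0'); m=arm.camera_model(n); print(n,m['pose'].round(2).tolist() if hasattr(m['pose'],'round') else m['pose'],m['intrinsics'],m['k1'])
p,r,s=tool(); print(s); print(r.as_matrix().round(3))
E
```

```text
top [[0.03, 0.98, -0.19, 267.72], [-1.0, 0.02, -0.02, 53.87], [-0.01, 0.19, 0.98, 1578.03], [0.0, 0.0, 0.0, 1.0]] [[512.36524223   0.         282.01569932]
 [  0.         512.36524223 211.54994339]
 [  0.           0.           1.        ]] -0.017823014950167356
scene [[-0.63, -0.66, 0.41, 1110.78], [0.78, -0.53, 0.33, 479.2], [0.0, 0.53, 0.85, 1133.34], [0.0, 0.0, 0.0, 1.0]] [[501.55966207   0.         276.65027516]
 [  0.         501.55966207 209.57580725]
 [  0.           0.           1.        ]] -0.10449040552655255
{'clock': 0.1, 'joints': array([-1.02237722e+00,  3.85450630e-01,  6.75992967e-03, -4.56817733e-04,
       -1.19399962e+00, -2.58581777e-01]), 'joint_vel': array([ 0.00014466, -0.00035443,  0.0034174 ,  0.00069818,  0.00130814,
        0.00083328]), 'joint_efforts': array([-5.24643292e-04, -3.93319309e+01,  1.88930243e+01,  4.19788510e+00,
       -2.60148910e-03,  7.99764308e-06]), 'position': array([ 178.59038013, -598.74160244,  403.74393214]), 'ee_rot': array([-1.44328520e-01,  9.89529351e-01,  9.54305501e-04, -1.76572906e-04]), 'contact_force': array([-0.1303152 , -0.13986452,  0.32148647]), 'wrist_torque': array([ 0.04733244, -0.0267069 , -0.05192814]), 'grasp_force': 0.0, 'gripper_width': 85.35553523140962}
[[-0.958 -0.286 -0.001]
 [-0.286  0.958  0.002]
 [ 0.     0.002 -1.   ]]
```

View pics/top0.png

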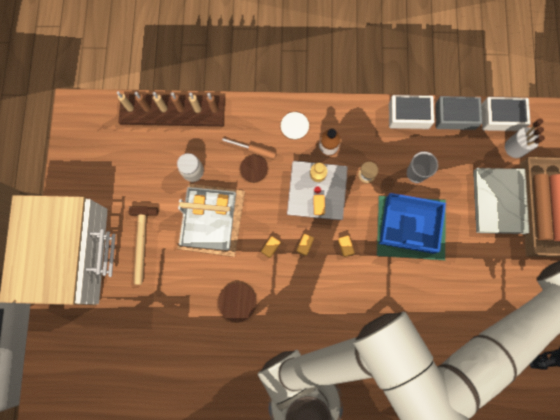

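View pics/scene0.png

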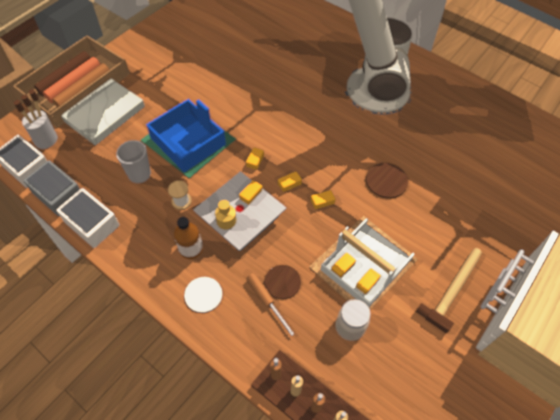

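The top view shows the tray at (208,218) on its cork mat, with 2 blocks in it. The pan is at (318,190) with the weight (319,171) and wax6 (319,204) on it. Strays are at (271,246), (305,244) and (346,246), and the tub is at (412,225). The dark coaster at (254,168) is the smaller one; the dark one at (238,301) is bigger and the one at (294,125) is white.

```bash
python3 - <<'E'
from h import *
im,K,k1,P=load('top0')
c=im[85:315,160:460]; cv2.imwrite('pics/crop0.png',cv2.cvtColor(cv2.resize(c,None,fx=2.6,fy=2.6,interpolation=cv2.INTER_CUBIC),cv2.COLOR_RGB2BGR))
hsv=cv2.cvtColor(im,cv2.COLOR_RGB2HSV)
def blobs(name,lo,hi,z,amin=25):
    m=cv2.inRange(hsv,lo,hi); n,l,st,ce=cv2.connectedComponentsWithStats(m)
    for i in range(1,n):
        if st[i,4]>amin and 160<ce[i,0]<460:
            pts=np.argwhere(l==i)[:,::-1].astype(np.float32)
            w=p2w('top0',pts,z)[:,:2].astype(np.float32)
            print(name,ce[i].round(1),st[i,4],'world',w.mean(0).round(1),[np.round(x,1).tolist() if not np.isscalar(x) else round(x,1) for x in cv2.minAreaRect(w)])
blobs('wax',(17,150,150),(30,255,255),24)
blobs('blue',(100,120,40),(125,255,255),60,100)
blobs('green',(60,60,20),(95,255,255),4,20)
blobs('dark',(0,60,20),(12,255,95),6,100)
blobs('red',(170,150,100),(180,255,255),52,1)
blobs('red',(0,200,120),(6,255,255),52,1)
for n,X in dict(base=[0,0,0]).items(): print(n,w2p('top0',X))
print(p2w('top0',[[298,162],[347,168],[343,219],[289,213]],52))
E
```

```text
wax [199.4 199. ] 67 world [602.3 339.2] [[602.6, 339.0], [28.3, 23.1], 83.9]
wax [222.3 199.9] 87 world [600.9 267.4] [[601.0, 267.5], [26.7, 31.3], 85.7]
wax [318.8 204.3] 180 world [593.9 -32.3] [[593.3, -32.7], [61.2, 30.1], 6.8]
wax [198.2 211.4] 34 world [562.8 340.6] [[562.5, 341.2], [9.6, 25.1], 1.3]
wax [304.9 243.8] 193 world [469.7   8.7] [[469.6, 8.8], [32.5, 56.1], 67.9]
wax [270.4 246.3] 196 world [459.7 113.6] [[459.9, 114.1], [33.2, 57.6], 57.6]
wax [345.8 245.1] 198 world [ 468.7 -115.8] [[468.5, -116.7], [57.6, 34.7], 23.2]
blue [412.5 223.3] 3149 world [ 534.6 -311.8] [[535.7, -311.2], [181.6, 161.0], 81.8]
green [404.2 242. ] 746 world [ 485.3 -298.1] [[531.2, -320.6], [204.2, 183.1], 87.7]
dark [168.1 113.6] 1580 world [888.5 461.1] [[902.9, 448.4], [337.2, 105.2], 90.0]
dark [313.6 156.2] 149 world [753.8 -14.7] [[750.6, -10.9], [46.1, 76.5], 26.1]
dark [395.3 183.3] 351 world [ 670.6 -273.7] [[670.1, -280.0], [72.2, 109.7], 25.5]
dark [322.3 221.5] 105 world [543.1 -44.6] [[541.6, -45.5], [25.3, 59.3], 1.2]
dark [240.7 316.9] 167 world [246.  197.6] [[247.4, 196.4], [31.7, 104.4], 20.2]
dark [237.9 401.7] 1797 world [  2.5 196.2] [[16.4, 223.6], [126.2, 253.7], 1.7]
dark [361.1 403.3] 967 world [   7.6 -163.6] [[17.4, -178.7], [106.1, 175.3], 1.5]
base [[304.9 404.1]]
[[ 720.    35.1   52. ]
 [ 704.1 -116.2   52. ]
 [ 544.1 -104.3   52. ]
 [ 558.9   59.2   52. ]]
```

View pics/crop0.png

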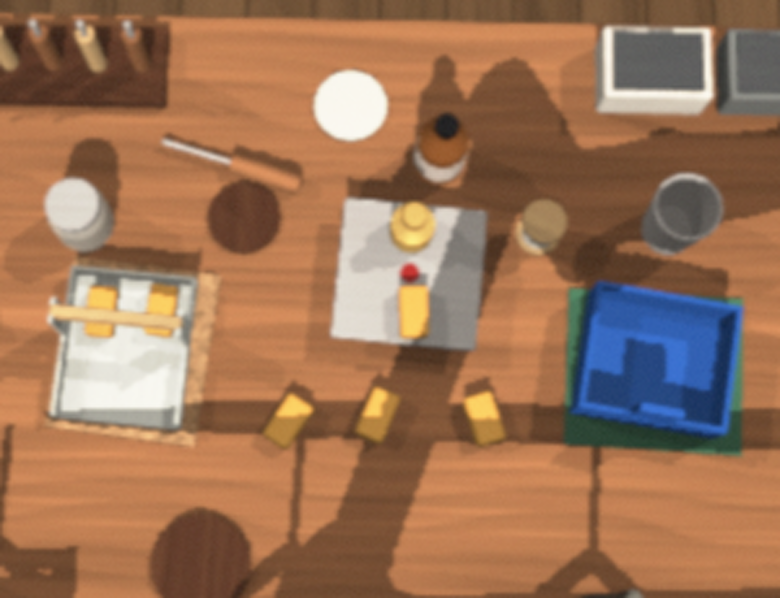

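The enlarged crop (scale 2.6, offset 160,85) gives these points:
- Pan corners: (345,200), (487,212), (474,348) and (332,337).
- Weight knob about (413,215), red dot (409,271), and coaster (244,216).
- Tray rim corners: (72,268), (197,278), (183,428) and (50,418).
- The strays lie slanted in front of the pan.

```bash
python3 - <<'E'
from h import *
C=lambda L:np.array(L,float)/2.6+[159.7,84.7]
pr=lambda n,L,z:print(n,z,p2w('top0',C(L),z)[:,:2].tolist())
pr('pan',[[345,200],[487,212],[474,348],[332,337]],46)
pr('dot',[[409,271]],44)
pr('knobtop',[[413,214]],121)
pr('wax6',[[402,286],[429,287],[424,337],[400,336]],68)
pr('coaster',[[244,216],[208,216],[280,216],[244,181],[244,252]],6)
pr('trayrim',[[72,268],[197,278],[183,428],[50,418]],36)
pr('cork',[[219,274],[192,445],[43,428]],4)
pr('handle',[[50,312],[180,323]],108)
pr('tub rim',[[597,282],[743,305],[720,436],[572,412]],64)
pr('green',[[568,289],[566,443],[742,455],[743,297]],4)
pr('tab',[[641,405],[684,412]],109)
pr('spool',[[543,216]],60); pr('dyecap',[[447,126]],140); pr('jar',[[73,203]],90)
pr('cup',[[688,203]],100)
p,r,s=tool(); print(s['clock'])
E
```

```text
pan 46 [[722.6, 52.4], [711.4, -116.9], [546.6, -101.9], [555.8, 64.1]]
dot 44 [[637.7, -25.1]]
knobtop 121 [[685.5, -24.8]]
wax6 68 [[613.8, -15.9], [613.3, -47.3], [554.1, -42.1], [554.7, -14.4]]
coaster 6 [[711.5, 175.5], [710.5, 219.6], [712.4, 131.4], [756.1, 177.1], [666.1, 173.8]]
trayrim 36 [[634.4, 376.3], [625.4, 226.4], [446.0, 235.1], [453.9, 391.2]]
cork 4 [[638.4, 203.4], [429.7, 227.2], [445.6, 405.8]]
handle 108 [[565.6, 383.1], [556.3, 235.3]]
tub rim 64 [[624.6, -242.8], [601.1, -411.5], [447.9, -380.1], [471.6, -212.1]]
green 4 [[629.3, -219.5], [442.6, -215.2], [433.2, -422.5], [624.1, -430.3]]
tab 109 [[475.1, -280.7], [468.4, -328.2]]
spool 60 [[703.9, -181.3]]
dyecap 140 [[784.2, -61.1]]
jar 90 [[699.2, 368.6]]
cup 100 [[711.6, -341.6]]
0.1
```

{"method": "move_arm", "body": {"fingers": [60,60,60,60,60,60,60,60,60,60], "travel": [[-650,405,0],[-650,405,0],[-650,405,0],[-650,405,0],[-650,405,0],[-650,405,0],[-650,405,0],[-650,405,0],[-650,405,0],[-650,405,0]], "dr": [[0,0,0.29],[0,0,0.29],[0,0,0.29],[0,0,0.29],[0,0,0.29],[0,0,0.29],[0,0,0.29],[0,0,0.29],[0,0,0.29],[0,0,0.29]]}}

```text
clock: 1.1
position: [507.0, -226.6, 404.5]
ee_rot: [-0.0, 1.0, 0.0, -0.0]
contact_force: [0.9, -0.7, 0.9]
gripper_width: 60.3
grasp_force: 0.0
```

{"method": "move_arm", "body": {"fingers": [60,60,60,60,60,60,60,60], "travel": [[-176,200,0],[-176,200,0],[-176,200,0],[-176,200,0],[-176,200,0],[-176,200,0],[-176,200,0],[-176,200,0]], "dr": [[0,0,0],[0,0,0],[0,0,0],[0,0,0],[0,0,0],[0,0,0],[0,0,0],[0,0,0]]}}

```text
clock: 1.9
position: [681.9, -28.7, 404.0]
ee_rot: [0.0, 1.0, -0.0, -0.001]
contact_force: [0.1, 0.3, -0.6]
gripper_width: 60.3
grasp_force: 0.0
```

```bash
python3 - <<'E'
from h import *
p,r,s=tool(); print(p.round(1),r.as_matrix().round(3).tolist())
snap('wrist','w1'); print(load('w1')[3].round(2).tolist())
print(w2p('w1',[[685,-25,121],[635,-25,44]]))
E
```

```text
[681.9 -28.7 404. ] [[-1.0, 0.0, -0.002], [0.0, 1.0, -0.0], [0.002, -0.0, -1.0]]
[[0.0, -0.95, -0.31, 601.09], [1.0, 0.0, 0.0, -29.25], [-0.0, -0.31, 0.95, 373.57], [0.0, 0.0, 0.0, 1.0]]
[[280.4 209.6]
 [279.5 141.1]]
```

View pics/w1.png

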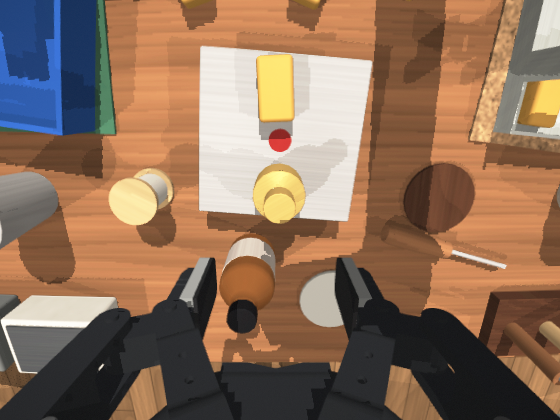

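The knob top is at (279,207) and the dot at (279,140). Both fall within 2 px of the predicted pixels, so the measurements hold.

{"method": "move_arm", "body": {"fingers": [60,60,60,60,60,0,0,0,0,0], "travel": [[-2.5,3,50],[-2.5,3,100],[-2.5,3,140],[-2.5,3,140],[-2.5,3,140],[-2.5,3,140],[-2.5,3,140],[-2.5,3,140],[-2.5,3,140],[-2.5,3,140]], "dr": [[0,0,0],[0,0,0],[0,0,0],[0,0,0],[0,0,0],[0,0,0],[0,0,0],[0,0,0],[0,0,0],[0,0,0]]}}

```text
clock: 2.95
position: [685.3, -25.6, 266.1]
ee_rot: [-0.0, 1.0, -0.0, 0.002]
contact_force: [2.3, -1.2, 1.7]
gripper_width: 26.5
grasp_force: 58.9
```

{"method": "move_arm", "body": {"fingers": [0,0,0,0,0,0,0,0,0,0], "travel": [[0,0,-30],[0,0,-60],[-6,45,-60],[-12,90,-60],[-18,135,-60],[-22,170,-60],[-26,200,-55],[-26,200,-20],[-26,200,10],[-26,200,25]], "dr": [[0,0,0],[0,0,0],[0,0,0],[0,0,0],[0,0,0],[0,0,0],[0,0,0],[0,0,0],[0,0,0],[0,0,0]]}}

```text
clock: 3.95
position: [708.6, 174.6, 233.8]
ee_rot: [0.0, 1.0, -0.001, -0.005]
contact_force: [-0.0, -0.2, -4.4]
gripper_width: 25.8
grasp_force: 59.9
```

{"method": "move_arm", "body": {"fingers": [0,0,0,0], "travel": [[0,0,6],[0,0,11],[0,0,11],[0,0,11]], "dr": [[0,0,0],[0,0,0],[0,0,0],[0,0,0]]}}

```text
clock: 4.35
position: [711.2, 174.4, 230.2]
ee_rot: [0.0, 1.0, 0.001, 0.002]
contact_force: [0.0, -0.1, -3.4]
gripper_width: 25.9
grasp_force: 59.9
```

{"method": "move_arm", "body": {"fingers": [0,0,60,60,60,60,60,60,60], "travel": [[0,0,2],[0,0,3],[0,0,3],[0,0,3],[0,0,3],[0,0,3],[0,0,-40],[0,0,-90],[0,0,-120]], "dr": [[0,0,0],[0,0,0],[0,0,0],[0,0,0],[0,0,0],[0,0,0],[0,0,0],[0,0,0],[0,0,0]]}}

```text
clock: 5.25
position: [711.4, 174.6, 353.2]
ee_rot: [-0.0, 1.0, 0.001, 0.003]
contact_force: [0.5, 0.2, 1.7]
gripper_width: 59.9
grasp_force: 0.0
```

```bash
cat >> h.py <<'E'
def wax(f,zs=(24,),crop=None,amin=40):
    "find wax blobs, box at height z, rectangle fit"
    im=load(f)[0]; hsv=cv2.cvtColor(im,cv2.COLOR_RGB2HSV); m=cv2.inRange(hsv,(17,150,130),(30,255,255)); n,l,st,ce=cv2.connectedComponentsWithStats(m)
    for i in range(1,n):
        if st[i,4]<amin or not(160<ce[i,0]<460): continue
        pts=np.argwhere(l==i)[:,::-1].astype(np.float32)
        for z in zs:
            w=p2w(f,pts,z)[:,:2].astype(np.float32); c,(a,b),an=cv2.minAreaRect(w)
            if a<b: an-=90
            if an<-90: an+=180
            print('wax px',ce[i].round(1),'z',z,'c',np.round(c,1),'size',round(max(a,b),1),round(min(a,b),1),'long-yaw deg',round(an,1))
E
python3 - <<'E'
from h import *
p,r,s=tool(); print(p.round(1)); snap('top','top1'); wax('top1',(24,75)); snap('scene','sc1')
im=load('sc1')[0][120:400,150:450]; cv2.imwrite('pics/c1.png',cv2.cvtColor(cv2.resize(im,None,fx=2,fy=2),cv2.COLOR_RGB2BGR))
E
```

```text
[711.4 174.6 353.2]
wax px [318.8 203.8] z 24 c [594.7 -31.3] size 57.2 28.0 long-yaw deg 0.8
wax px [318.8 203.8] z 75 c [584.  -28.5] size 55.3 27.1 long-yaw deg 0.7
wax px [304.9 244. ] z 24 c [468.9   8.3] size 58.6 33.5 long-yaw deg -21.4
wax px [304.9 244. ] z 75 c [462.3   9.8] size 56.8 32.4 long-yaw deg -21.4
wax px [270.5 246.3] z 24 c [459.8 113.9] size 57.7 33.1 long-yaw deg -32.0
wax px [270.5 246.3] z 75 c [453.5 111.9] size 55.7 32.1 long-yaw deg -32.1
wax px [345.8 245.1] z 24 c [ 468.2 -115.5] size 56.9 34.1 long-yaw deg 19.4
wax px [345.8 245.1] z 75 c [ 461.6 -110. ] size 55.0 33.0 long-yaw deg 19.4
```

View pics/c1.png

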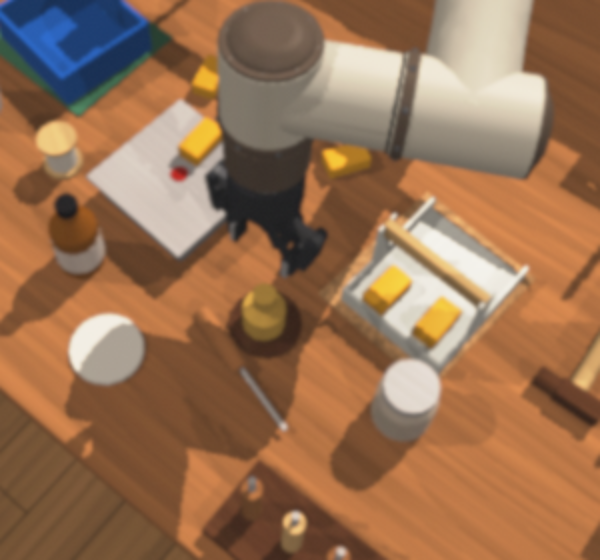

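The weight now stands on the coaster (crop (265,315)). Next I move wax6 from the pan.

{"method": "move_arm", "body": {"fingers": [60,60,60,60,60,60,60,60,60,60], "travel": [[25,-40,0],[51,-82,0],[76,-122,10],[102,-163,20],[120,-193,40],[127,-204,60],[127,-204,85],[127,-204,105],[127,-204,117],[127,-204,117]], "dr": [[0,0,0],[0,0,0],[0,0,0],[0,0,0],[0,0,0],[0,0,0],[0,0,0],[0,0,0],[0,0,0],[0,0,0]]}}

```text
clock: 6.35
position: [583.1, -29.6, 229.6]
ee_rot: [0.0, 1.0, -0.0, -0.002]
contact_force: [0.2, 0.4, 0.2]
gripper_width: 59.7
grasp_force: 0.0
```

{"method": "move_arm", "body": {"fingers": [60,0,0,0,0,0,0], "travel": [[0,0,0],[0,0,0],[0,0,0],[0,0,0],[0,0,0],[0,0,-30],[0,0,-70]], "dr": [[0,0,0],[0,0,0],[0,0,0],[0,0,0],[0,0,0],[0,0,0],[0,0,0]]}}

```text
clock: 7.05
position: [582.9, -29.6, 300.3]
ee_rot: [0.0, 1.0, -0.0, -0.003]
contact_force: [1.2, -0.1, -0.3]
gripper_width: 32.6
grasp_force: 61.2
```

{"method": "move_arm", "body": {"fingers": [0,0,0,0,0,0,0,0,0,0], "travel": [[11,45,-10],[22,90,-10],[33,135,-10],[44,180,-10],[55,225,-10],[66,270,-10],[77,315,0],[88,355,10],[92,372,30],[92,372,60]], "dr": [[0,0,0],[0,0,0],[0,0,0.07],[0,0,0.07],[0,0,0.07],[0,0,0.07],[0,0,0.07],[0,0,0.07],[0,0,0.07],[0,0,0.07]]}}

```text
clock: 8.05
position: [491.3, 345.8, 242.7]
ee_rot: [0.033, 0.999, 0.002, 0.002]
contact_force: [0.9, -0.3, -1.1]
gripper_width: 32.6
grasp_force: 61.2
```

{"method": "move_arm", "body": {"fingers": [0,0,0,0,45,45,45,45,45,45], "travel": [[0,0,25],[0,0,45],[0,0,51],[0,0,51],[0,0,51],[0,0,51],[0,0,51],[0,0,30],[0,0,-15],[0,0,-60]], "dr": [[0,0,0],[0,0,0],[0,0,0],[0,0,0],[0,0,0],[0,0,0],[0,0,0],[0,0,0],[0,0,0],[0,0,0]]}}

```text
clock: 9.05
position: [491.6, 342.3, 302.6]
ee_rot: [0.035, 0.999, -0.001, -0.001]
contact_force: [0.4, 1.2, 0.5]
gripper_width: 44.9
grasp_force: 0.0
```

```bash
python3 - <<'E'
from h import *
p,r,s=tool(); print(p.round(1)); snap('wrist','w2'); snap('top','top2'); wax('top2',(24,))
E
```

```text
[491.6 342.3 302.6]
wax px [199.4 199.1] z 24 c [602.  339.2] size 28.2 23.6 long-yaw deg 80.0
wax px [222.3 200.1] z 24 c [600.6 267. ] size 31.9 27.9 long-yaw deg 1.2
wax px [196.8 236.8] z 24 c [484.4 341.1] size 40.3 28.0 long-yaw deg 1.5
wax px [304.9 244. ] z 24 c [469.2   8.4] size 58.1 33.4 long-yaw deg -22.7
wax px [270.4 246.3] z 24 c [458.9 114.1] size 57.6 33.9 long-yaw deg -32.4
wax px [345.7 245.4] z 24 c [ 467.6 -115.2] size 58.4 34.9 long-yaw deg 15.2
```

View pics/w2.png

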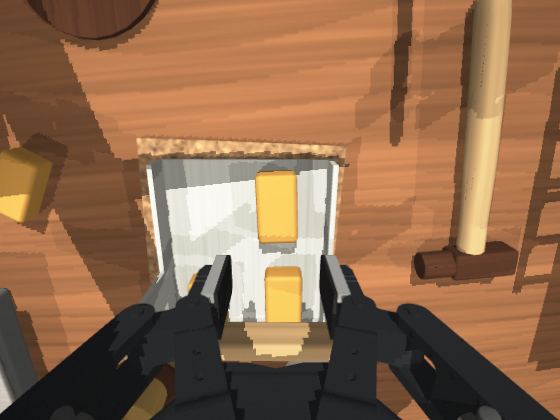

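wax6 lies in the tray's front right at (276,206), clear of the lip at row 160. Next is the stray at (460,114), yaw -32°.

{"method": "move_arm", "body": {"fingers": [65,65,65,65,65,65,65,65,65,65], "travel": [[3,-45,0],[6,-90,0],[10,-135,10],[13,-180,25],[16,-215,50],[16.5,-230,80],[16.5,-230,105],[16.5,-230,117],[16.5,-230,121],[16.5,-230,121]], "dr": [[0,0,0.12],[0,0,0.24],[0,0,0.36],[0,0,0.49],[0,0,0.49],[0,0,0.49],[0,0,0.49],[0,0,0.49],[0,0,0.49],[0,0,0.49]]}}

```text
clock: 10.15
position: [459.2, 114.3, 180.5]
ee_rot: [0.276, 0.961, -0.0, -0.0]
contact_force: [0.3, 0.3, 0.5]
gripper_width: 65.0
grasp_force: 0.0
```

{"method": "move_arm", "body": {"fingers": [65,0,0,0,0,0,0,0], "travel": [[0,0,0],[0,0,0],[0,0,0],[0,0,0],[0,0,0],[0,0,-30],[0,0,-80],[0,0,-120]], "dr": [[0,0,0],[0,0,0],[0,0,0],[0,0,0],[0,0,0],[0,0,0],[0,0,0],[0,0,0]]}}

```text
clock: 10.95
position: [459.1, 114.2, 302.7]
ee_rot: [0.276, 0.961, 0.0, 0.0]
contact_force: [1.1, 0.5, -0.4]
gripper_width: 32.4
grasp_force: 60.0
```

{"method": "move_arm", "body": {"fingers": [0,0,0,0,0,0,0,0,0,0], "travel": [[16,38,0],[31,77,0],[47,115,0],[60,148,5],[63,154,20],[63,154,45],[63,154,70],[63,154,95],[63,154,109],[63,154,109]], "dr": [[0,0,-0.12],[0,0,-0.24],[0,0,-0.36],[0,0,-0.49],[0,0,-0.49],[0,0,-0.49],[0,0,-0.49],[0,0,-0.49],[0,0,-0.49],[0,0,-0.49]]}}

```text
clock: 11.95
position: [487.3, 277.9, 190.1]
ee_rot: [0.035, 0.999, -0.001, -0.001]
contact_force: [-0.5, 0.1, 0.2]
gripper_width: 32.6
grasp_force: 62.3
```

{"method": "move_arm", "body": {"fingers": [0,45,45,45,45,45,45,45,45], "travel": [[0,0,1],[0,0,1],[0,0,1],[0,0,1],[0,0,-15],[0,0,-50],[0,0,-90],[0,0,-110],[0,0,-110]], "dr": [[0,0,0],[0,0,0],[0,0,0],[0,0,0],[0,0,0],[0,0,0],[0,0,0],[0,0,0],[0,0,0]]}}

```text
clock: 12.85
position: [488.2, 278.6, 305.9]
ee_rot: [0.035, 0.999, 0.003, 0.003]
contact_force: [0.1, -0.2, 0.5]
gripper_width: 45.2
grasp_force: 0.0
```

```bash
python3 - <<'E'
from h import *
p,r,s=tool(); print(p.round(1)); snap('wrist','w3'); snap('top','top3'); wax('top3',(24,))
for f in ('w2','w3'): print(p2w(f,[[165,160],[325,160]],8))
E
```

```text
[488.2 278.6 305.9]
wax px [222.5 200.1] z 24 c [600.7 266.9] size 31.9 28.0 long-yaw deg 1.2
wax px [217.8 239.4] z 24 c [478.2 275.2] size 37.2 31.0 long-yaw deg 1.4
wax px [197.1 239.1] z 24 c [477.1 338.8] size 29.3 27.9 long-yaw deg -8.1
wax px [304.8 243.9] z 24 c [469.5   9.2] size 58.0 33.0 long-yaw deg -23.3
wax px [345.7 245.4] z 24 c [ 467.1 -115. ] size 58.7 35.1 long-yaw deg 18.3
[[447.3 249.1   8. ]
 [457.1 386.2   8. ]]
[[446.4 186.6   8. ]
 [456.5 325.1   8. ]]
```

View pics/w3.png

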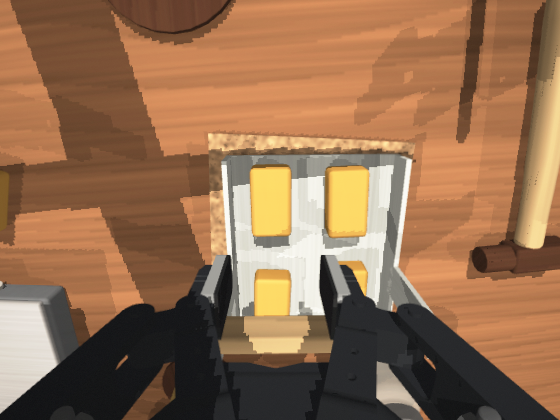

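Four blocks lie flat in the tray; the two in front are at (271,201) and (347,201). The next stray is at (469,9).

{"method": "move_arm", "body": {"fingers": [65,65,65,65,65,65,65,65,65,65], "travel": [[0,-45,0],[0,-90,0],[0,-135,0],[0,-180,10],[0,-225,25],[0,-262,50],[0,-270,80],[0,-270,110],[0,-270,120],[0,-270,120]], "dr": [[0,0,0.1],[0,0,0.2],[0,0,0.31],[0,0,0.31],[0,0,0.31],[0,0,0.31],[0,0,0.31],[0,0,0.31],[0,0,0.31],[0,0,0.31]]}}

```text
clock: 13.95
position: [468.0, 8.6, 179.8]
ee_rot: [0.189, 0.982, -0.001, -0.002]
contact_force: [0.8, 0.6, 0.3]
gripper_width: 65.0
grasp_force: 0.0
```

{"method": "move_arm", "body": {"fingers": [65,0,0,0,0,0,0,0], "travel": [[0,0,0],[0,0,0],[0,0,0],[0,0,0],[0,0,0],[0,0,-30],[0,0,-80],[0,0,-120]], "dr": [[0,0,0],[0,0,0],[0,0,0],[0,0,0],[0,0,0],[0,0,0],[0,0,0],[0,0,0]]}}

```text
clock: 14.75
position: [468.6, 8.9, 304.1]
ee_rot: [0.189, 0.982, 0.0, 0.001]
contact_force: [1.7, -0.1, -0.9]
gripper_width: 32.5
grasp_force: 59.9
```

{"method": "move_arm", "body": {"fingers": [0,0,0,0,0,0,0,0,0,0], "travel": [[14,43,0],[27,86,0],[41,129,0],[55,172,0],[69,215,0],[80,250,5],[82,257.5,20],[82,257.5,50],[82,257.5,75],[82,257.5,84]], "dr": [[0,0,-0.1],[0,0,-0.2],[0,0,-0.31],[0,0,-0.31],[0,0,-0.31],[0,0,-0.31],[0,0,-0.31],[0,0,-0.31],[0,0,-0.31],[0,0,-0.31]]}}

```text
clock: 15.75
position: [487.1, 277.9, 215.4]
ee_rot: [0.035, 0.999, -0.002, -0.002]
contact_force: [-0.8, 0.1, 0.3]
gripper_width: 32.3
grasp_force: 60.0
```

{"method": "move_arm", "body": {"fingers": [0,0,0,45,45,45,45,45,45,45], "travel": [[0,0,1],[0,0,2],[0,0,2],[0,0,2],[0,0,2],[0,0,2],[0,0,-15],[0,0,-50],[0,0,-86],[0,0,-86]], "dr": [[0,0,0],[0,0,0],[0,0,0],[0,0,0],[0,0,0],[0,0,0],[0,0,0],[0,0,0],[0,0,0],[0,0,0]]}}

```text
clock: 16.75
position: [489.4, 279.4, 309.4]
ee_rot: [0.034, 0.999, 0.004, 0.004]
contact_force: [0.9, 0.7, 0.2]
gripper_width: 45.2
grasp_force: 0.0
```

```bash
python3 - <<'E'
from h import *
p,r,s=tool(); print(p.round(1)); snap('wrist','w4'); snap('top','top4'); wax('top4',(24,)); 
E
```

```text
[489.4 279.4 309.4]
wax px [222.6 200. ] z 24 c [600.7 266.9] size 31.9 28.0 long-yaw deg 1.2
wax px [217. 239.] z 24 c [478.1 278.4] size 37.2 36.9 long-yaw deg 1.4
wax px [197.1 238.9] z 24 c [477.3 338.6] size 29.1 29.0 long-yaw deg -6.1
wax px [345.8 245.5] z 24 c [ 466.9 -116.3] size 57.7 34.9 long-yaw deg 19.8
```

{"method": "move_arm", "body": {"fingers": [65,65,65,65,65,65,65,65,65,65], "travel": [[-1,-48,0],[-2,-96,0],[-3,-144,0],[-4,-192,0],[-5,-240,0],[-6,-288,0],[-7,-336,10],[-7,-380,30],[-7,-394.5,60],[-7,-394.5,90]], "dr": [[0,0,-0.1],[0,0,-0.2],[0,0,-0.3],[0,0,-0.39],[0,0,-0.39],[0,0,-0.39],[0,0,-0.39],[0,0,-0.39],[0,0,-0.39],[0,0,-0.39]]}}

```text
clock: 17.85
position: [466.3, -117.9, 211.9]
ee_rot: [-0.157, 0.988, 0.0, -0.001]
contact_force: [-0.2, 0.2, -0.8]
gripper_width: 65.2
grasp_force: 0.0
```

{"method": "move_arm", "body": {"fingers": [65,65,65,0,0,0,0,0,0,0], "travel": [[0,0,20],[0,0,30],[0,0,30],[0,0,30],[0,0,30],[0,0,30],[0,0,30],[0,0,0],[0,0,-50],[0,0,-90]], "dr": [[0,0,0],[0,0,0],[0,0,0],[0,0,0],[0,0,0],[0,0,0],[0,0,0],[0,0,0],[0,0,0],[0,0,0]]}}

```text
clock: 18.85
position: [467.3, -115.6, 306.0]
ee_rot: [-0.159, 0.987, -0.0, 0.001]
contact_force: [1.3, 0.1, -1.7]
gripper_width: 32.0
grasp_force: 59.7
```

{"method": "move_arm", "body": {"fingers": [0,0,0,0,0,0,0,0,0,0], "travel": [[-17,43,0],[-33,85,0],[-50,128,0],[-67,171,0],[-84,213,0],[-100,256,0],[-117,299,0],[-134,342,0],[-151,385,0],[-163,416,0]], "dr": [[0,0,0.1],[0,0,0.2],[0,0,0.3],[0,0,0.39],[0,0,0.39],[0,0,0.39],[0,0,0.39],[0,0,0.39],[0,0,0.39],[0,0,0.39]]}}

```text
clock: 19.85
position: [491.0, 333.2, 303.9]
ee_rot: [0.034, 0.999, 0.0, 0.0]
contact_force: [-0.3, -0.3, 0.2]
gripper_width: 32.5
grasp_force: 59.7
```

{"method": "move_arm", "body": {"fingers": [0,0,0,0,0,0,0,45,45,45], "travel": [[0.4,11.5,5],[0.4,11.5,25],[0.4,11.5,50],[0.4,11.5,75],[0.4,11.5,84],[0.4,11.5,86],[0.4,11.5,86],[0.4,11.5,86],[0.4,11.5,86],[0.4,11.5,86]], "dr": [[0,0,0],[0,0,0],[0,0,0],[0,0,0],[0,0,0],[0,0,0],[0,0,0],[0,0,0],[0,0,0],[0,0,0]]}}

```text
clock: 20.85
position: [491.9, 342.1, 218.4]
ee_rot: [0.035, 0.999, 0.001, 0.0]
contact_force: [-0.1, 0.0, -0.2]
gripper_width: 45.0
grasp_force: 0.0
```

{"method": "move_arm", "body": {"fingers": [45,45,45,45,45], "travel": [[0,0,-15],[0,0,-50],[0,0,-90],[0,0,-110],[0,0,-110]], "dr": [[0,0,0],[0,0,0],[0,0,0],[0,0,0],[0,0,0]]}}

```text
clock: 21.35
position: [492.4, 342.6, 332.2]
ee_rot: [0.035, 0.999, 0.003, 0.003]
contact_force: [0.2, 0.2, 0.3]
gripper_width: 45.0
grasp_force: 0.0
```

```bash
python3 - <<'E'
from h import *
p,r,s=tool(); print(p.round(1)); a=snap('wrist','w5'); snap('top','top5'); b=load('top5')[0][150:300,350:480]
cv2.imwrite('pics/j5.png',cv2.cvtColor(np.hstack([a,cv2.resize(b,(364,420),interpolation=cv2.INTER_CUBIC)])[:, 140:],cv2.COLOR_RGB2BGR))
E
```

```text
[492.4 342.6 332.2]
```

View pics/j5.png

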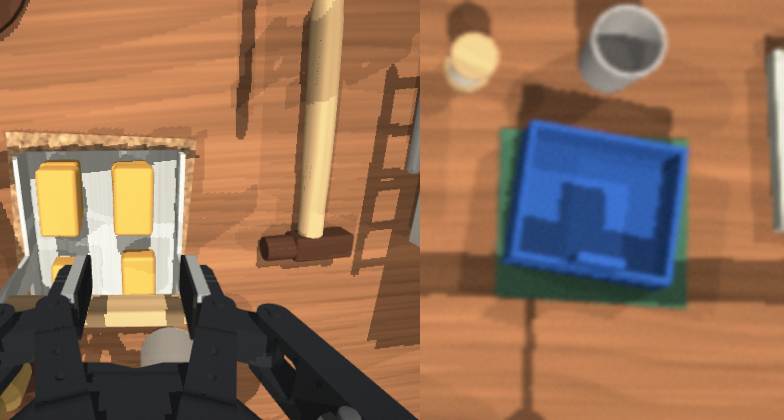

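All six blocks are in the tray: four in front stacked in pairs at (60,198) and (133,198), and two behind. The tub still stands on its green mat. I'll hover over its tab.

{"method": "move_arm", "body": {"fingers": [60,60,60,60,60,60,60,60,60,60], "travel": [[-2,-49,0],[-5,-98,0],[-7,-147,0],[-10,-196,0],[-12,-245,0],[-15,-294,0],[-17,-343,0],[-20,-392,0],[-22,-441,0],[-25,-490,0]], "dr": [[0,0,-0.14],[0,0,-0.28],[0,0,-0.42],[0,0,-0.56],[0,0,-0.7],[0,0,-0.84],[0,0,-0.98],[0,0,-1.12],[0,0,-1.26],[0,0,-1.38]]}}

```text
clock: 22.45
position: [482.3, -123.4, 326.2]
ee_rot: [-0.599, 0.801, 0.001, -0.001]
contact_force: [0.8, 0.2, -0.9]
gripper_width: 59.8
grasp_force: 0.0
```

```bash
python3 - <<'E'
from h import *
p,r,s=tool(); print(p.round(1),r.as_matrix().round(3).tolist(),s['joints'].round(2)); print((r.inv().apply(np.array([476,-300,332])-p)).round(1))
E
```

```text
[ 482.3 -123.4  326.2] [[-0.282, -0.959, -0.003], [-0.959, 0.282, 0.0], [0.001, 0.003, -1.0]] [ 0.08  0.25 -0.41 -0.   -0.92 -0.36]
[171.2 -43.7  -5.8]
```

{"method": "move_arm", "body": {"fingers": [60,60,60,60,60,60], "travel": [[47,-12,0],[94,-24,0],[141,-36,0],[168,-43,0],[168,-43,0],[168,-43,0]], "dr": [[0,0,-0.05],[0,0,-0.085],[0,0,-0.085],[0,0,-0.085],[0,0,-0.085],[0,0,-0.085]]}}

```text
clock: 23.05
position: [475.5, -295.3, 326.0]
ee_rot: [-0.63, 0.777, 0.002, -0.001]
contact_force: [-0.0, -0.2, 0.4]
gripper_width: 60.3
grasp_force: 0.0
```

```bash
python3 - <<'E'
from h import *
p,r,s=tool(); print(p.round(1),r.as_matrix().round(3).tolist()); snap('wrist','w6')
E
```

```text
[ 475.5 -295.3  326. ] [[-0.207, -0.978, -0.003], [-0.978, 0.207, 0.001], [-0.001, 0.003, -1.0]]
```

View pics/w6.png

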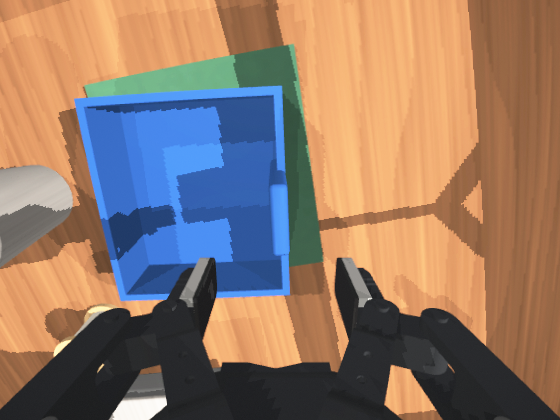

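The tab top is at (272–289, 185–254). The rim corners are (76,99), (283,86), (290,294) and (122,300).

```bash
python3 - <<'E'
from h import *
t=p2w('w6',[[272,185],[287,185],[289,254],[274,254]],109)[:,:2]; q=p2w('w6',[[76,99],[283,86],[290,294],[122,300]],64)[:,:2]
print(t.tolist(),t.mean(0)); print(q.tolist(),q.mean(0)); print(p2w('w6',[[86,86],[294,44],[323,262]],4))
p,r,s=tool(); print(r.inv().apply(np.r_[t.mean(0),326]-p).round(1))
E
```

```text
[[468.9, -328.6], [459.8, -326.7], [467.8, -280.1], [477.5, -282.1]] [ 468.5   -304.375]
[[596.5, -410.0], [449.0, -386.0], [476.7, -219.3], [623.6, -243.3]] [ 536.45 -314.65]
[[ 619.  -427.7    4. ]
 [ 430.6 -420.6    4. ]
 [ 440.  -210.5    4. ]]
[11.1  5.1  0.4]
```

{"method": "move_arm", "body": {"fingers": [50,50,50,50,50,50,0,0,0,0], "travel": [[11,5,10],[11,5,35],[11,5,60],[11,5,80],[11,5,85],[11,5,85],[11,5,85],[11,5,85],[11,5,85],[11,5,85]], "dr": [[0,0,-0.044],[0,0,-0.044],[0,0,-0.044],[0,0,-0.044],[0,0,-0.044],[0,0,-0.044],[0,0,-0.044],[0,0,-0.044],[0,0,-0.044],[0,0,-0.044]]}}

```text
clock: 24.1
position: [469.6, -304.8, 244.0]
ee_rot: [-0.648, 0.762, -0.001, 0.001]
contact_force: [1.2, 1.0, 4.3]
gripper_width: 11.4
grasp_force: 59.2
```

```bash
python3 - <<'E'
from h import *
p,r,s=tool(); print(p.round(1),r.as_matrix().round(3).tolist(),s['gripper_width'])
# carry: tub yaw -9.5 -> -4 ; tub centre over pan (635,-25)
th=np.radians(-4); tab=np.array([635,-25])-69*np.array([np.cos(th),np.sin(th)]); print(tab, r.inv().apply(np.r_[tab,p[2]]-p).round(1))
E
```

```text
[ 469.6 -304.8  244. ] [[-0.161, -0.987, 0.003], [-0.987, 0.161, -0.001], [0.001, -0.003, -1.0]] 11.400660684705686
[566.16808053 -20.18680331] [-296.5  -49.4   -0. ]
```

{"method": "move_arm", "body": {"fingers": [0,0,0,0,0,0,0,0,0,0], "travel": [[0,0,-20],[0,0,-50],[0,0,-80],[-35,-6,-85],[-75,-12,-85],[-115,-19,-85],[-155,-26,-85],[-195,-32,-85],[-235,-39,-85],[-270,-45,-85]], "dr": [[0,0,0],[0,0,0],[0,0,0],[0,0,-0.02],[0,0,-0.04],[0,0,-0.06],[0,0,-0.08],[0,0,-0.096],[0,0,-0.096],[0,0,-0.096]]}}

```text
clock: 25.1
position: [556.8, -43.8, 327.2]
ee_rot: [-0.683, 0.73, 0.001, -0.001]
contact_force: [0.8, -1.2, -1.8]
gripper_width: 10.9
grasp_force: 58.8
```

```bash
python3 - <<'E'
from h import *
p,r,s=tool(); print(p.round(1),r.as_matrix().round(3).tolist(),s['gripper_width'],s['contact_force'].round(1))
tab=np.array([566.2,-20.2]); print(r.inv().apply(np.r_[tab,p[2]]-p).round(1)); snap('wrist','w7')
E
```

```text
[556.8 -43.8 327.2] [[-0.066, -0.998, -0.002], [-0.998, 0.066, 0.0], [-0.0, 0.002, -1.0]] 10.885852171472344 [ 0.8 -1.2 -1.8]
[-24.2  -7.8  -0. ]
```

View pics/w7.png

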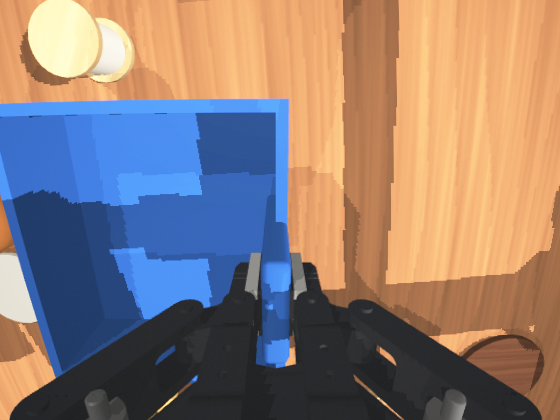

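The tub hangs level from its tab at (275,300). I'll lower it onto the pan.

{"method": "move_arm", "body": {"fingers": [0,0,0,0,0,0,0,0,0], "travel": [[-12,-4,0],[-23,-7,5],[-23,-7,15],[-23,-7,22],[-23,-7,27],[-23,-7,31],[-23,-7,34],[-23,-7,36],[-23,-7,36]], "dr": [[0,0,0],[0,0,0],[0,0,0],[0,0,0],[0,0,0],[0,0,0],[0,0,0],[0,0,0],[0,0,0]]}}

```text
clock: 26.05
position: [565.6, -23.3, 291.8]
ee_rot: [-0.683, 0.73, -0.0, -0.0]
contact_force: [0.1, -0.6, -0.6]
gripper_width: 11.5
grasp_force: 58.9
```

{"method": "move_arm", "body": {"fingers": [0,0,0,40,40,40,40,40,40,40], "travel": [[-2,0,2],[-2,0,3],[-2,0,3],[-2,0,3],[-2,0,3],[-2,0,3],[-2,0,-15],[-2,0,-50],[-2,0,-95],[-2,0,-125]], "dr": [[0,0,0],[0,0,0],[0,0,0],[0,0,0],[0,0,0],[0,0,0],[0,0,0],[0,0,0],[0,0,0],[0,0,0]]}}

```text
clock: 27.05
position: [565.9, -21.1, 420.1]
ee_rot: [-0.683, 0.73, -0.001, 0.002]
contact_force: [1.2, -0.8, 0.4]
gripper_width: 39.9
grasp_force: 0.0
```

```bash
python3 - <<'E'
from h import *
p,r,s=tool(); print(p.round(1)); snap('wrist','w8'); print(w2p('w8',[[566.2,-20.2,152.6],[635,-25,52]]))
E
```

```text
[565.9 -21.1 420.1]
[[275.1 211.8]
 [213.9 182.3]]
```

View pics/w8.png

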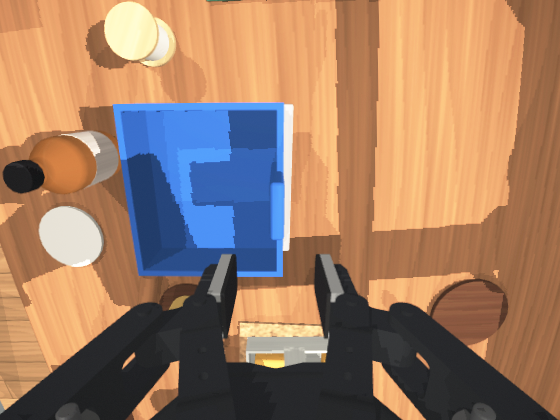

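The tub is centred on the pan, with the tab at (277,211) against a predicted (275,212). Now the tray handle.

{"method": "move_arm", "body": {"fingers": [45,45,45,45,45,45,45,45,45,45], "travel": [[-45,4,0],[-90,7,0],[-135,11,0],[-180,15,0],[-225,19,20],[-270,22,40],[-310,26,70],[-327.5,27,100],[-327.5,27,115],[-327.5,27,115]], "dr": [[0,0,0],[0,0,0],[0,0,0],[0,0,0],[0,0,0],[0,0,0],[0,0,0],[0,0,0],[0,0,0],[0,0,0]]}}

```text
clock: 28.1
position: [559.6, 307.9, 298.1]
ee_rot: [-0.684, 0.73, 0.0, -0.003]
contact_force: [0.1, -0.3, 0.0]
gripper_width: 45.0
grasp_force: 0.0
```

```bash
python3 - <<'E'
from h import *
p,r,s=tool(); print(p.round(1),r.as_matrix().round(3).tolist()); snap('wrist','w9'); print(r.inv().apply(np.array([560.5,307.5,254])-p).round(1))
E
```

```text
[559.6 307.9 298.1] [[-0.065, -0.998, -0.005], [-0.998, 0.065, -0.004], [0.004, 0.005, -1.0]]
[ 0.1 -1.2 44.1]
```

View pics/w9.png

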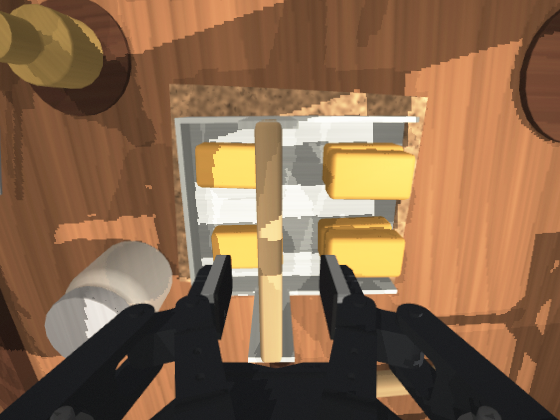

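The handle runs from (268,122) to (271,360), and all six blocks are visible in the tray. I'll check the handle's centre.

```bash
python3 - <<'E'
from h import *
e=p2w('w9',[[268,123],[271,358]],112)[:,:2]; print(e.tolist(),e.mean(0),np.linalg.norm(e[0]-e[1])); p,r,s=tool(); print(r.inv().apply(np.r_[e.mean(0),254]-p).round(1), np.degrees(np.arctan2(*(e[1]-e[0])[::-1])))
c=p2w('w9',[[170,84],[427,97]],4); print(c)
E
```

```text
[[556.4, 234.4], [565.0, 378.0]] [560.7 306.2] 143.85729039572516
[ 1.3 -0.6 46.4] 86.57273071104889
[[634.8 203.1   4. ]
 [427.1 226.1   4. ]]
```

{"method": "move_arm", "body": {"fingers": [45,45,45,45,0,0,0,0,0,0], "travel": [[1,-1,20],[1,-1,36],[1,-1,44],[1,-1,44],[1,-1,44],[1,-1,44],[1,-1,44],[1,-1,44],[1,-1,34],[1,-1,19]], "dr": [[0,0,0],[0,0,0],[0,0,0],[0,0,0],[0,0,0],[0,0,0],[0,0,0],[0,0,0],[0,0,0],[0,0,0]]}}

```text
clock: 29.15
position: [560.4, 305.8, 280.4]
ee_rot: [-0.683, 0.731, 0.001, -0.003]
contact_force: [-0.1, -0.6, -6.6]
gripper_width: 12.9
grasp_force: 59.2
```

```bash
python3 - <<'E'
from h import *
p,r,s=tool(); print(p.round(1),r.as_matrix().round(3).tolist(),s['contact_force'].round(1),s['wrist_torque'].round(2),s['gripper_width'])
E
```

```text
[560.4 305.8 280.4] [[-0.067, -0.998, -0.006], [-0.998, 0.067, -0.003], [0.004, 0.005, -1.0]] [-0.1 -0.6 -6.6] [-0.02 -0.15 -0.01] 12.91625111292613
```

The tray is held (force about 6 N). I lift it level, then carry it gently to the far side of the pan.

{"method": "move_arm", "body": {"fingers": [0,0,0,0,0,0,0,0,0,0], "travel": [[0,0,-10],[0,0,-26],[0,0,-46],[0,0,-68],[0,0,-90],[0,0,-110],[0,0,-128],[0,0,-140],[0,0,-147],[0,0,-149]], "dr": [[0,0,0],[0,0,0],[0,0,0],[0,0,0],[0,0,0],[0,0,0],[0,0,0],[0,0,0],[0,0,0],[0,0,0]]}}

```text
clock: 30.15
position: [561.3, 306.4, 431.9]
ee_rot: [-0.683, 0.73, 0.0, 0.0]
contact_force: [0.7, 1.1, -4.9]
gripper_width: 13.2
grasp_force: 59.3
```

{"method": "move_arm", "body": {"fingers": [0,0,0,0,0,0,0,0,0,0], "travel": [[8,-6,0],[20,-14,0],[37,-26,0],[57,-40,0],[78,-55,0],[99,-70,0],[120,-85,0],[141,-100,0],[162,-115,0],[183,-130,0]], "dr": [[0,0,0],[0,0,0],[0,0,0],[0,0,0],[0,0,0],[0,0,0],[0,0,0],[0,0,0],[0,0,0],[0,0,0]]}}

```text
clock: 31.15
position: [679.7, 112.8, 430.5]
ee_rot: [-0.683, 0.731, 0.0, -0.001]
contact_force: [-0.1, -0.8, -5.3]
gripper_width: 13.1
grasp_force: 59.3
```

{"method": "move_arm", "body": {"fingers": [0,0,0,0,0,0,0,0,0,0], "travel": [[21,-15,0],[42,-30,0],[63,-45,0],[83,-59,0],[101,-71,0],[116,-82,0],[128,-91,0],[137,-97,0],[142,-101,0],[142,-101,0]], "dr": [[0,0,0],[0,0,0],[0,0,0],[0,0,0],[0,0,0],[0,0,0],[0,0,0],[0,0,0],[0,0,0],[0,0,0]]}}

```text
clock: 32.15
position: [770.6, -33.9, 431.2]
ee_rot: [-0.683, 0.73, 0.0, -0.0]
contact_force: [-0.5, 0.2, -5.7]
gripper_width: 13.2
grasp_force: 59.3
```

```bash
python3 - <<'E'
from h import *
p,r,s=tool(); print(p.round(1),r.as_matrix().round(3).tolist(),s['contact_force'].round(1),s['wrist_torque'].round(2),s['gripper_width'],s['joints'].round(2)); snap('scene','sc9')
# pour plan: lip L, tilt phi about tool x, relative to current measured pose
M=r.as_matrix(); u=np.array([-.998,.066,0]); z=np.array([0,0,1.])
for ph,Lx,Lz in ((0,660,172),(10,670,150),(20,685,125),(30,685,122),(38,685,122),(44,685,122)):
    a=np.radians(ph); ex=np.cos(a)*u-np.sin(a)*z; ez=np.sin(a)*u+np.cos(a)*z
    L=np.array([Lx,-25-(Lx-634)*.066,Lz]); T=L-110*ex+95*ez+155*ez
    print(ph,T.round(0),'travel',(M.T@(T-p)).round(0),'dr x', (M.T@np.cross(u,-z)).round(2)*round(a,3))
E
```

```text
[770.6 -33.9 431.2] [[-0.067, -0.998, -0.001], [-0.998, 0.067, -0.0], [0.0, 0.001, -1.0]] [-0.5  0.2 -5.7] [ 0.02 -0.09 -0.01] 13.229446323182016 [ 0.16  0.64  0.5  -0.   -1.43 -0.23]
0 [770. -34. 422.] travel [0. 1. 9.] dr x [ 0. -0.  0.]
10 [735. -32. 415.] travel [ 0. 36. 16.] dr x [ 0.175 -0.     0.   ]
20 [703. -30. 398.] travel [ 0. 68. 34.] dr x [ 0.349 -0.     0.   ]
30 [655. -26. 394.] travel [  0. 116.  38.] dr x [ 0.524 -0.     0.   ]
38 [618. -24. 387.] travel [  0. 153.  45.] dr x [ 0.663 -0.     0.   ]
44 [591. -22. 378.] travel [  0. 180.  53.] dr x [ 0.768 -0.     0.   ]
```

View pics/sc9.png

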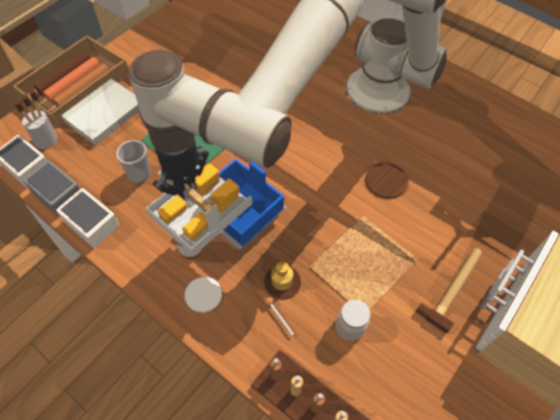

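The tray is level behind the tub with all blocks aboard, and its lip is over the tub's far side at (225,215). I start tipping slowly.

{"method": "move_arm", "body": {"fingers": [0,0,0,0,0,0,0,0,0,0], "travel": [[0,7,4],[0,18,8],[0,28,13],[0,36,17],[0,44,22],[0,52,27],[0,60,31],[0,68,34],[0,68,34],[0,68,34]], "dr": [[0.04,0,0],[0.085,0,0],[0.13,0,0],[0.175,0,0],[0.22,0,0],[0.265,0,0],[0.31,0,0],[0.349,0,0],[0.349,0,0],[0.349,0,0]]}}

```text
clock: 33.2
position: [702.1, -28.0, 398.3]
ee_rot: [-0.673, 0.719, -0.126, 0.118]
contact_force: [0.0, -0.3, -5.5]
gripper_width: 13.0
grasp_force: 59.3
```

```bash
cat >> h.py <<'E'
def pour(rows):
    p,r,s=tool(); M=r.as_matrix(); u=np.array([-.998,.066,0]); z=np.array([0,0,1.])
    t0=np.arccos(-M[2,2]); print(p.round(1),'tilt',np.degrees(t0).round(1),s['gripper_width'],s['contact_force'].round(1))
    for ph,Lx,Lz in rows:
        a=np.radians(ph); ex=np.cos(a)*u-np.sin(a)*z; ez=np.sin(a)*u+np.cos(a)*z
        T=np.array([Lx,-25-(Lx-634)*.066,Lz])-110*ex+250*ez
        print(ph,'travel',(M.T@(T-p)).round(0),'drx',round(a-t0,3))
E
python3 - <<'E'
from h import *
pour([(20,685,125),(23,685,124),(26,685,122),(29,685,122),(32,685,122),(35,685,122)])
E
```

```text
[702.1 -28.  398.3] tilt 19.9 13.003425235970246 [ 0.  -0.3 -5.5]
20 travel [ 1. -1.  1.] drx 0.001
23 travel [ 1. 13. -3.] drx 0.054
26 travel [ 1. 27. -6.] drx 0.106
29 travel [  1.  41. -10.] drx 0.158
32 travel [  1.  55. -14.] drx 0.211
35 travel [  1.  69. -16.] drx 0.263
```

{"method": "move_arm", "body": {"fingers": [0,0,0,0,0,0,0,0,0,0], "travel": [[0,7,-1],[1,13,-3],[1,20,-4],[1,27,-6],[1,34,-8],[1,41,-10],[1,48,-12],[1,55,-14],[1,62,-15],[1,69,-16]], "dr": [[0.027,0,0],[0.054,0,0],[0.08,0,0],[0.106,0,0],[0.132,0,0],[0.158,0,0],[0.184,0,0],[0.211,0,0],[0.237,0,0],[0.263,0,0]]}}

```text
clock: 34.2
position: [633.1, -24.4, 391.3]
ee_rot: [-0.651, 0.695, -0.221, 0.207]
contact_force: [0.6, 0.1, -2.3]
gripper_width: 12.9
grasp_force: 59.7
```

```bash
python3 - <<'E'
from h import *
pour([(35,685,122),(38,685,122),(41,685,122),(44,685,122)]); a=snap('top','top10'); b=snap('scene','sc10')
c=np.hstack([cv2.resize(a[130:270,250:410],(400,350),interpolation=cv2.INTER_CUBIC),cv2.resize(b[120:280,120:303],(400,350),interpolation=cv2.INTER_CUBIC)]); cv2.imwrite('pics/j10.png',cv2.cvtColor(c,cv2.COLOR_RGB2BGR))
E
```

```text
[633.1 -24.4 391.3] tilt 35.3 12.905938186932971 [ 0.6  0.1 -2.3]
35 travel [1. 2. 0.] drx -0.006
38 travel [ 1. 15. -5.] drx 0.047
41 travel [  1.  29. -10.] drx 0.099
44 travel [  1.  42. -14.] drx 0.151
```

The force has dropped to about the tray's own weight. I tip a bit more to finish, then hold.

{"method": "move_arm", "body": {"fingers": [0,0,0,0,0,0,0,0,0,0], "travel": [[0,8,-2],[0,15,-5],[0,22,-7],[0,29,-10],[0,36,-12],[0,36,-12],[0,36,-12],[0,36,-12],[0,36,-12],[0,36,-12]], "dr": [[0.025,0,0],[0.05,0,0],[0.075,0,0],[0.1,0,0],[0.125,0,0],[0.125,0,0],[0.125,0,0],[0.125,0,0],[0.125,0,0],[0.125,0,0]]}}

```text
clock: 35.3
position: [606.7, -25.3, 404.7]
ee_rot: [-0.643, 0.686, -0.247, 0.234]
contact_force: [0.5, 0.1, -2.9]
gripper_width: 12.9
grasp_force: 59.8
```

```bash
python3 - <<'E'
from h import *
p,r,s=tool(); M=r.as_matrix(); print(p.round(1),s['contact_force'].round(1),M.round(3).tolist(),s['gripper_width'])
# levelling back: raise while untilting, end level TCP (790,-35,455)
for T,ph in (((640,-25,430),30),((720,-30,450),15),((770,-34,450),0)):
    print(ph,'travel',(M.T@(np.array(T)-p)).round(0),'drx',round(np.radians(ph)-np.arccos(-M[2,2]),3))
for n in('top','scene'):
    snap(n,n+'11'); hsv=cv2.cvtColor(load(n+'11')[0],cv2.COLOR_RGB2HSV); m=cv2.inRange(hsv,(17,150,130),(30,255,255)); k,l,st,ce=cv2.connectedComponentsWithStats(m); print(n,[(ce[i].round(0).tolist(),int(st[i,4])) for i in range(1,k) if st[i,4]>15])
E
```

```text
[606.7 -25.3 404.7] [ 0.5  0.1 -2.9] [[-0.063, -0.767, 0.638], [-0.998, 0.051, -0.038], [-0.003, -0.639, -0.769]] 12.874938656681662
30 travel [ -2. -42.   2.] drx -0.17
15 travel [  -3. -116.   38.] drx -0.432
0 travel [  -2. -155.   70.] drx -0.694
top []
scene [([238.0, 179.0], 166), ([252.0, 200.0], 344), ([221.0, 192.0], 42), ([239.0, 225.0], 93), ([282.0, 275.0], 412)]
```

The tray is empty (2.9 N = its own weight). I level it and back away upward.

{"method": "move_arm", "body": {"fingers": [0,0,0,0,0,0,0,0,0,0], "travel": [[-1,-20,1],[-2,-42,2],[-2,-66,14],[-3,-91,26],[-3,-116,38],[-3,-130,49],[-3,-143,60],[-2,-155,70],[-2,-155,70],[-2,-155,70]], "dr": [[-0.085,0,0],[-0.17,0,0],[-0.26,0,0],[-0.345,0,0],[-0.432,0,0],[-0.52,0,0],[-0.607,0,0],[-0.694,0,0],[-0.694,0,0],[-0.694,0,0]]}}

```text
clock: 36.4
position: [770.7, -33.9, 449.0]
ee_rot: [-0.684, 0.729, 0.001, 0.002]
contact_force: [-0.2, -0.1, -3.9]
gripper_width: 13.1
grasp_force: 59.6
```

```bash
python3 - <<'E'
from h import *
p,r,s=tool(); M=r.as_matrix(); print(p.round(1),s['contact_force'].round(1),M.round(3).tolist(),s['gripper_width'])
a=snap('top','top12'); b=snap('scene','sc12')
c=np.hstack([cv2.resize(a[130:270,250:410],(400,350),interpolation=cv2.INTER_CUBIC),cv2.resize(b[120:280,120:303],(400,350),interpolation=cv2.INTER_CUBIC)]); cv2.imwrite('pics/j12.png',cv2.cvtColor(c,cv2.COLOR_RGB2BGR))
for n in('top12','sc12'):
    hsv=cv2.cvtColor(load(n)[0],cv2.COLOR_RGB2HSV); m=cv2.inRange(hsv,(17,150,130),(30,255,255)); k,l,st,ce=cv2.connectedComponentsWithStats(m); print(n,[(ce[i].round(0).tolist(),int(st[i,4])) for i in range(1,k) if st[i,4]>15])
T=np.array([561.3,306.4,431]); print((M.T@(T-p)).round(1))
E
```

```text
[770.7 -33.9 449. ] [-0.2 -0.1 -3.9] [[-0.064, -0.998, 0.001], [-0.998, 0.064, 0.004], [-0.004, -0.001, -1.0]] 13.117637266424005
top12 [([319.0, 186.0], 773)]
sc12 [([237.0, 178.0], 165), ([247.0, 210.0], 537), ([284.0, 274.0], 315)]
[-326.2  230.6   19.1]
```

{"method": "move_arm", "body": {"fingers": [0,0,0,0,0,0,0,0,0,0], "travel": [[-15,11,0],[-48,34,0],[-84,59,0],[-120,85,0],[-156,110,0],[-192,136,0],[-228,161,0],[-264,187,0],[-295,209,0],[-315,223,0]], "dr": [[0,0,0],[0,0,0],[0,0,0],[0,0,0],[0,0,0],[0,0,0],[0,0,0],[0,0,0],[0,0,0],[0,0,0]]}}

```text
clock: 37.5
position: [564.8, 296.0, 453.2]
ee_rot: [-0.685, 0.728, 0.001, 0.003]
contact_force: [0.7, -0.6, -3.2]
gripper_width: 13.2
grasp_force: 59.7
```

{"method": "move_arm", "body": {"fingers": [0,0,0,0,0,0,0,0,0,0], "travel": [[-8,6,10],[-11,8,35],[-11,8,70],[-11,8,105],[-11,8,135],[-11,8,155],[-11,8,170],[-11,8,180],[-11,8,180],[-11,8,180]], "dr": [[0,0,0],[0,0,0],[0,0,0],[0,0,0],[0,0,0],[0,0,0],[0,0,0],[0,0,0],[0,0,0],[0,0,0]]}}

```text
clock: 38.5
position: [560.6, 306.5, 272.4]
ee_rot: [-0.684, 0.729, 0.001, 0.002]
contact_force: [0.4, -0.2, -2.3]
gripper_width: 12.7
grasp_force: 59.6
```

```bash
python3 - <<'E'
from h import *
p,r,s=tool(); M=r.as_matrix(); print(p.round(1),s['contact_force'].round(1),s['gripper_width'],M.round(3).tolist(),(M.T@(np.array([560.5,305.5,256])-p)).round(1))
E
```

```text
[560.6 306.5 272.4] [ 0.4 -0.2 -2.3] 12.70394998621986 [[-0.063, -0.998, 0.002], [-0.998, 0.063, 0.004], [-0.004, -0.002, -1.0]] [ 1.1  0.1 16.4]
```

{"method": "move_arm", "body": {"fingers": [0,0,0,0,0], "travel": [[0,0,6],[0,0,12],[0,0,15],[0,0,17],[0,0,17]], "dr": [[0,0,0],[0,0,0],[0,0,0],[0,0,0],[0,0,0]]}}

```text
clock: 39.0
position: [560.6, 307.1, 259.3]
ee_rot: [-0.685, 0.729, 0.0, 0.003]
contact_force: [-7.3, -1.0, 16.3]
gripper_width: 12.8
grasp_force: 62.5
```

The tray is resting on its mat (16 N), so I release it and rise.

{"method": "move_arm", "body": {"fingers": [0,45,45,45,45,45,45,45,45], "travel": [[0,0,-3],[0,0,-3],[0,0,-3],[0,0,-3],[0,0,-15],[0,0,-50],[0,0,-90],[0,0,-110],[0,0,-110]], "dr": [[0,0,0],[0,0,0],[0,0,0],[0,0,0],[0,0,0],[0,0,0],[0,0,0],[0,0,0],[0,0,0]]}}

```text
clock: 39.9
position: [561.1, 306.7, 369.8]
ee_rot: [-0.685, 0.729, 0.0, 0.006]
contact_force: [-0.7, 1.2, -0.5]
gripper_width: 45.0
grasp_force: 0.0
```

```bash
python3 - <<'E'
from h import *
p,r,s=tool(); M=r.as_matrix(); print(p.round(1),M.round(3).tolist())
w=snap('wrist','w13'); b=snap('scene','sc13'); snap('top','top13')
c=np.hstack([cv2.resize(b[110:290,140:350],(467,400),interpolation=cv2.INTER_CUBIC),cv2.resize(w,(333,250))if 0 else cv2.copyMakeBorder(cv2.resize(w,(333,250)),0,150,0,0,cv2.BORDER_CONSTANT)]); cv2.imwrite('pics/j13.png',cv2.cvtColor(c,cv2.COLOR_RGB2BGR))
T=np.array([566.2,-21,400]); print((M.T@(T-p)).round(1))
E
```

```text
[561.1 306.7 369.8] [[-0.063, -0.998, 0.008], [-0.998, 0.063, 0.009], [-0.009, -0.008, -1.0]]
[326.5 -25.9 -33. ]
```

View pics/j13.png

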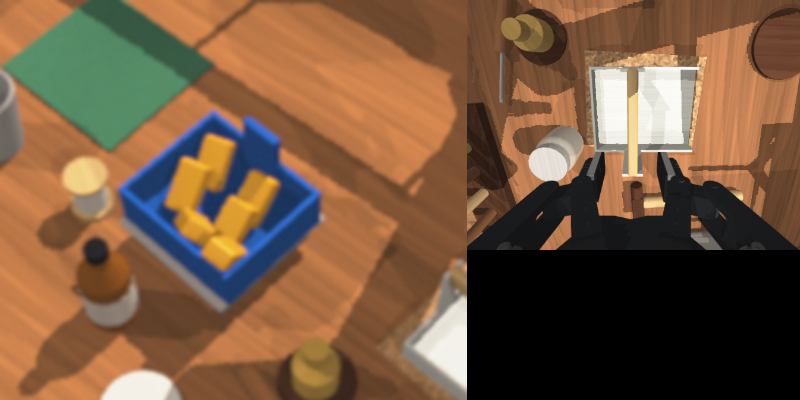

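All six blocks are in the tub on the pan (left part, around (215,210)). The tray is empty and centred on its mat (right part). Now to the tub's tab, checking its position numerically against w8.

{"method": "move_arm", "body": {"fingers": [40,40,40,40,40,40,40,40,40,40], "travel": [[45,-4,-10],[90,-7,-25],[135,-11,-40],[180,-14,-50],[225,-18,-50],[270,-21,-50],[310,-25,-50],[326.5,-26,-50],[326.5,-26,-50],[326.5,-26,-50]], "dr": [[0,0,0],[0,0,0],[0,0,0],[0,0,0],[0,0,0],[0,0,0],[0,0,0],[0,0,0],[0,0,0],[0,0,0]]}}

```text
clock: 41.05
position: [565.7, -21.1, 412.5]
ee_rot: [-0.684, 0.729, 0.002, 0.001]
contact_force: [-0.7, 0.1, 0.1]
gripper_width: 40.4
grasp_force: 0.0
```

```bash
python3 - <<'E'
from h import *
p,r,s=tool(); M=r.as_matrix(); print(p.round(1),M.round(3).tolist()); snap('wrist','w14')
for f,zr in(('w8',107.6),('w14',102)):
    hsv=cv2.cvtColor(load(f)[0],cv2.COLOR_RGB2HSV); m=cv2.inRange(hsv,(100,120,30),(125,255,255)); k,l,st,ce=cv2.connectedComponentsWithStats(m); i=1+st[1:,4].argmax()
    h=cv2.convexHull(np.argwhere(l==i)[:,::-1].astype(np.int32)); q=cv2.approxPolyDP(h,6,True).reshape(-1,2); w=p2w(f,q,zr)[:,:2]; print(f,q.tolist(),w.tolist(),w.mean(0).round(1))
    # tab: bright blue column region
    for row in (195,211,225): 
        c=np.where(l[row]==i)[0]; print(row,c.min(),c.max(), p2w(f,[[c.max()+.5,row]],zr+45)[0,:2])
E
```

```text
[565.7 -21.1 412.5] [[-0.064, -0.998, -0.001], [-0.998, 0.064, 0.003], [-0.003, 0.001, -1.0]]
w8 [[282, 276], [139, 275], [113, 104], [283, 103]] [[565.0, 65.8], [714.3, 55.9], [703.3, -114.1], [554.0, -103.8]] [634.2 -24. ]
195 126 283 [558.6 -33.8]
211 129 283 [559.4 -20.4]
225 131 283 [560.1  -8.3]
w14 [[280, 276], [157, 275], [130, 242], [110, 103], [281, 102]] [[565.0, 65.6], [691.9, 56.7], [712.2, 18.0], [702.6, -113.8], [554.0, -103.7]] [645.1 -15.4]
195 123 281 [558.6 -33.7]
211 125 281 [559.4 -20.4]
225 128 281 [560.1  -8.4]
```

The tub has not moved: its front corners agree within 0.3 mm. I grasp the tab.

{"method": "move_arm", "body": {"fingers": [45,45,45,45,45,45,45,45,45,45], "travel": [[-1,0,15],[-1,0,40],[-1,0,65],[-1,0,90],[-1,0,110],[-1,0,122],[-1,0,128],[-1,0,130],[-1,0,130],[-1,0,130]], "dr": [[0,0,0],[0,0,0],[0,0,0],[0,0,0],[0,0,0],[0,0,0],[0,0,0],[0,0,0],[0,0,0],[0,0,0]]}}

```text
clock: 42.1
position: [566.1, -19.7, 284.4]
ee_rot: [-0.684, 0.729, 0.001, 0.002]
contact_force: [0.1, -0.3, 0.6]
gripper_width: 44.9
grasp_force: 0.0
```

{"method": "move_arm", "body": {"fingers": [0,0,0,0,0,0,0,0,0,0], "travel": [[0,0,0],[0,0,0],[0,0,0],[0,0,0],[0,0,-6],[0,0,-16],[0,0,-30],[0,0,-44],[0,0,-50],[0,0,-50]], "dr": [[0,0,0],[0,0,0],[0,0,0],[0,0,0],[0,0,0],[0,0,0],[0,0,0],[0,0,0],[0,0,0],[0,0,0]]}}

```text
clock: 43.1
position: [565.5, -20.0, 333.9]
ee_rot: [-0.684, 0.729, 0.001, 0.001]
contact_force: [-0.2, 0.3, -5.0]
gripper_width: 11.4
grasp_force: 58.7
```

```bash
python3 - <<'E'
from h import *
p,r,s=tool(); M=r.as_matrix(); print(p.round(1),M.round(3).tolist(),s['contact_force'].round(1),s['wrist_torque'].round(2),s['gripper_width'])
# mat (531.5,-320), tub yaw -4 kept then rotate to -3
th=np.radians(-3.5); tab=np.array([531.5,-320])-69*np.array([np.cos(th),np.sin(th)]); print(tab.round(1),(M.T@(np.r_[tab,p[2]]-p)).round(1))
E
```

```text
[565.5 -20.  333.9] [[-0.063, -0.998, 0.001], [-0.998, 0.063, 0.004], [-0.004, -0.0, -1.0]] [-0.2  0.3 -5. ] [-0.05  0.29 -0.02] 11.365560629786671
[ 462.6 -315.8] [301.7  83.8  -1.1]
```

{"method": "move_arm", "body": {"fingers": [0,0,0,0,0,0,0,0,0,0], "travel": [[8,2,0],[24,7,0],[46,13,0],[72,20,0],[100,28,0],[130,36,0],[160,44,0],[190,53,0],[220,61,0],[250,69,0]], "dr": [[0,0,0],[0,0,0],[0,0,0],[0,0,0],[0,0,0],[0,0,0],[0,0,0],[0,0,0],[0,0,0],[0,0,0]]}}

```text
clock: 44.1
position: [479.2, -267.1, 331.8]
ee_rot: [-0.684, 0.729, 0.002, 0.001]
contact_force: [-0.1, -1.1, -5.3]
gripper_width: 11.4
grasp_force: 58.7
```

{"method": "move_arm", "body": {"fingers": [0,0,0,0,0,0,0,0,0,0], "travel": [[24,7,0],[41,12,0],[50,14,5],[52,15,18],[52,15,36],[52,15,52],[52,15,66],[52,15,75],[52,15,80],[52,15,80]], "dr": [[0,0,0],[0,0,0],[0,0,0],[0,0,0],[0,0,0],[0,0,0],[0,0,0],[0,0,0],[0,0,0],[0,0,0]]}}

```text
clock: 45.1
position: [462.7, -315.5, 251.4]
ee_rot: [-0.684, 0.729, 0.002, 0.001]
contact_force: [-0.4, 0.3, -4.7]
gripper_width: 11.4
grasp_force: 58.8
```

{"method": "move_arm", "body": {"fingers": [0,0,0,0,0], "travel": [[0,0,3],[0,0,6],[0,0,8],[0,0,8],[0,0,8]], "dr": [[0,0,0],[0,0,0],[0,0,0],[0,0,0],[0,0,0]]}}

```text
clock: 45.6
position: [462.9, -315.8, 244.7]
ee_rot: [-0.684, 0.729, 0.001, 0.001]
contact_force: [-1.1, 1.0, -4.2]
gripper_width: 10.9
grasp_force: 58.9
```

Nearly down; I lower a few mm more until it touches.

{"method": "move_arm", "body": {"fingers": [0,0,0,0], "travel": [[0,0,1],[0,0,2],[0,0,3],[0,0,3]], "dr": [[0,0,0],[0,0,0],[0,0,0],[0,0,0]]}}

```text
clock: 46.0
position: [462.8, -315.8, 244.4]
ee_rot: [-0.685, 0.729, 0.0, 0.001]
contact_force: [-5.2, 4.6, 13.1]
gripper_width: 11.0
grasp_force: 61.4
```

The tub is in contact, so I release it, rise and move clear.

{"method": "move_arm", "body": {"fingers": [0,0,40,40,40,40,40,40,40,40], "travel": [[0,0,-2],[0,0,-3],[0,0,-3],[0,0,-3],[0,0,-3],[0,0,-15],[0,0,-50],[0,0,-95],[0,0,-140],[0,0,-170]], "dr": [[0,0,0],[0,0,0],[0,0,0],[0,0,0],[0,0,0],[0,0,0],[0,0,0],[0,0,0],[0,0,0],[0,0,0]]}}

```text
clock: 47.0
position: [462.7, -316.5, 416.4]
ee_rot: [-0.684, 0.729, -0.002, 0.002]
contact_force: [1.0, -0.7, 0.5]
gripper_width: 40.0
grasp_force: 0.0
```

```bash
python3 - <<'E'
from h import *
p,r,s=tool(); print(p.round(1),s['clock']); snap('wrist','w15'); snap('top','top15'); snap('scene','sc15'); f='w15'
im=load(f)[0]; hsv=cv2.cvtColor(im,cv2.COLOR_RGB2HSV)
def comps(m,a=150):
    k,l,st,ce=cv2.connectedComponentsWithStats(m); return [(l==i,ce[i].round(0).tolist(),int(st[i,4])) for i in range(1,k) if st[i,4]>a]
b=max(comps(cv2.inRange(hsv,(100,120,30),(125,255,255))),key=lambda t:t[2]); h=cv2.convexHull(np.argwhere(b[0])[:,::-1].astype(np.int32)); q=cv2.approxPolyDP(h,6,True).reshape(-1,2)
print('tub rim',q.tolist(),p2w(f,q,64)[:,:2].tolist())
g=cv2.inRange(hsv,(50,60,20),(92,255,255)); print('green',[(c[1:]) for c in comps(g)])
h=cv2.convexHull(np.argwhere(g>0)[:,::-1].astype(np.int32)); q=cv2.approxPolyDP(h,8,True).reshape(-1,2); print(q.tolist(),p2w(f,q,4)[:,:2].tolist())
print('wax',[(c[1:]) for c in comps(cv2.inRange(hsv,(17,150,110),(30,255,255)))])
hs=cv2.cvtColor(load('top15')[0],cv2.COLOR_RGB2HSV); print('top wax',[(c[1:]) for c in comps(cv2.inRange(hs,(17,150,110),(30,255,255)),15)])
# tray shift vs start in the top view
a0,a1=[cv2.cvtColor(load(x)[0],cv2.COLOR_RGB2GRAY)[180:260,170:250].astype(np.float32) for x in('top0','top15')]; print('tray shift px',cv2.phaseCorrelate(a0,a1))
a0,a1=[cv2.cvtColor(load(x)[0],cv2.COLOR_RGB2GRAY)[110:260,350:450] for x in('top0','top15')]
E
```

```text
[ 462.7 -316.5  416.4] 47.0
tub rim [[281, 257], [173, 256], [150, 227], [135, 104], [283, 102]] [[462.6, -231.0], [587.9, -239.5], [608.0, -277.0], [598.9, -409.1], [450.9, -400.5]]
green [([251.0, 129.0], 4738)]
[[297, 247], [283, 248], [137, 89], [297, 84]] [[441.2, -213.8], [460.2, -213.5], [619.8, -427.9], [432.5, -420.1]]
wax [([225.0, 141.0], 2019), ([206.0, 202.0], 3269)]
top wax [([428.0, 235.0], 182), ([410.0, 238.0], 26)]
tray shift px ((0.17662626519412328, -0.04836763693542423), 0.7852941936254502)
```

```bash
python3 -c "
from bench import arm
print(arm.job_done())"
```

```text
the job is handed in; nothing more can be done
None
```

I finished the job and handed it in at about 47 s of the 210 s allowed; no verdict came back. The full tub, with all six blocks, is within about 2 mm of the centre of its green mat. The empty tray is back on its cork mat and the check weight is on the small dark coaster.

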